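# Nip the backing board in the vise and hold a spring clip open astride its edge

## Robot

A 6-joint arm with a two-finger parallel gripper is mounted at the origin on the work surface. World frame = base frame: x ahead of the robot, y to its left, z up, the work surface at z = 0. Lengths are in m, angles in degrees, forces in N, time in s.
With the tool pointing down it reaches from about 0.375 to 0.9 m from the base axis. Payload 3.1 kg.
Tool frame: the origin (TCP) lies midway between the tips of the shut fingers; the grasp point (between the pads) lies 19 mm behind it; z points along the fingers, y is the direction in which the jaws open and shut (so a half turn about z gives the same grasp; the last joint's range is limited). The gripper opens to 87 mm and grips with 3 to 60 N. Pads are 19 mm wide; open, the fingers measure 117 mm over their backs; the gripper's body (75 mm by 190 mm) begins 51 mm behind the grasp point.
Start: joints at [62.252, 30.224, 82.088, -0, 67.689, -10.227], TCP at [0.188, 0.596, 0.223] pointing down, gripper open.
Joint ranges: [-176.69, 176.69], [-43.24, 126.21], [12.49, 139.97], [-82, 262], [0, 151.66], [-163.58, 163.58]. Speed limits (degrees/s): [159.86, 159.86, 180, 180, 180, 180].

## Interface

Orientations are given as a 3x3 rotation matrix whose columns are the frame's x, y, z axes.
In Python, from rig import bot, capture, get_calibration gives the robot as it stands.
- The arm moves only by the tool play_rows, never from a script. Its arguments are lists of equal length, an entry for each row: "fingers": the closure in counts, from 0 (fully open) to 255 (shut); "linear": the shift along the tool's x, y, z in mm, a list of three; "rot": the turn, a rotation vector about the tool's x, y, z in degrees, a list of three. A call has 1 to 20 rows; each row is the pose to reach, as a shift and turn from the pose commanded when the call began, along the tool's axes at that moment; what a row does not reach only later rows make up. A row lasts 1/10 s, in which the tool goes at most 50 mm and 8.59 degrees, less where a joint would pass 70% of its speed; a pose out of reach is approached as far as the arm can. A call with a gripper value outside its range is refused whole. The fingers move at their own pace and stop on an object; the grip force is fixed at half the most. Time passes only in rows, so rows that repeat a pose let the fingers close. It gives the time, the measured TCP pose, the force and the opening at its end, in the units of the state.
- bot.read_state(): the state, without advancing time (a new reading comes with each control period).
- capture(name): name is "scene" or "side" or "wrist"; returns the picture (480x640x3 uint8, red, green, blue); there is no depth.
- get_calibration(name): a dict with "vfov" (degrees; the focal length in pixels is half the picture's height over the tangent of half this angle, whatever the lens; pixels are square), "cx", "cy" (the principal point, pixels), "camera_from_world" (4x4, takes a point from world to camera coordinates). Camera axes: x right, y down, z forward; pixel columns grow to the right and rows downward; lengths in m; the calibration is good to about 2 mm. A picture is of the moment at which its call begins: read the wrist's pose just before it. get_calibration takes no time and is no camera call; for the wrist camera it gives the pose at the moment of the call.
- bot.hand_in(): hands the job in, once; it reports no verdict.
The state is a dict: "time_s": time; "joint_positions": joint angles; "qvel": joint speeds; "tau": joint torques, N m; "position": TCP position; "tcp_rot": TCP orientation; "force": force on the tool from outside, world axes, zero at the start; "moment": the same for the moment, N m; "opening": opening from 0.0 (shut) to 1.0 (fully open).
Only numpy, scipy, OpenCV 4.12 (cv2) and the standard library are available. Lean on these libraries where they do the work, as an engineer would, in place of code of your own. Each camera call takes 0.05 s, during which the arm holds its last target.

## Task

Push the vise's sliding jaw shut until it bears firmly on the backing board standing in the vise. Then squeeze the larger spring clip by its two handles, lift it off the rail and bring it down over the middle of the board's top edge, its jaws spread at least 15 mm with both jaw pads wholly below the edge, one on each side of the board, and the clip not touching the board. Finish while still holding the clip open there, for the mount card will be slipped in next: do not let go, and leave the small clip and the other things on the bench as they are.

Things in the scene. Friction and masses are not known exactly. Their poses are not given: they have to be found in the camera images.
- vise: Push-to-close bench vise with green enamel jaws, fixed to the bench; 190 mm long, 104 mm wide, jaws 90 mm wide, tops 72 mm above the bench. Origin: on the bench under its middle; x points from the near, sliding jaw to the far, fixed jaw (the closing direction), y along the jaws, z up. Board and sliding jaw stand on steel ways 28 mm above the bench; the far jaw's clamping face is at x = +30 mm.
- vise_jaw (a joint): Travel of the vise's sliding jaw in m, growing as it shuts: 0 wide open (46 mm between the jaws), 0.040 when it bears on the 6 mm board with the board flat against the far jaw. It slides with a steady drag of about 8 N and stays where it is left; a push of about 15 to 20 N makes it bear firmly on the board.
- vise_push (a point): Middle of the sliding jaw's flat near face, 55 mm above the bench, moving with the jaw; axes as the vise's: push it along +x of the vise. The face is 90 mm wide, from 30 to 72 mm above the bench; the 50 mm before it are open from above down to the ways. With the jaw shut the board's near face is 34 mm beyond this point and stands 41 mm higher than the jaw's top: keep the gripper's body off it.
- board: Loose backing board of brown card, 6 mm thick, 130 mm wide, 85 mm high, standing on its long edge on the vise's ways close to the far jaw. Origin: centre of its underside; x is the board's thickness direction, y along its width, z up.
- board_edge (a point): Middle of the board's top edge (85 mm above the board's underside, about 113 mm above the bench); axes as the board's.
- rail: Clip rail fixed to the bench: an upright aluminium strip 6 mm thick and 200 mm long on a wooden foot 90 by 220 mm. Origin: on the bench under its middle; x across the strip, y along the strip, z up. The strip's top edge is 85 mm above the bench. Two spring clips sit on it, jaws down and handles up, 100 mm apart.
- clip_pivot (a point): Pivot of the larger spring clip: centre of its coil (13 mm across). Works like a clothes peg, handles above, jaws below; 26 mm wide, 90 mm tall, 0.09 kg, steel with black handles and pads. On the rail the pivot is 22 mm above the strip's edge, x from handle to handle, y along the pin, z up. The axes belong to the -x side lever, which tilts by half the opening angle when squeezed.
- clip_grip (a point): Point midway between the larger clip's two round handle ends as it sits on the rail, 46 mm above the pivot; axes as clip_pivot (fixed to the -x lever). The handle ends are 10 mm thick and 26 mm wide, their centres 26 mm either side in x: 62 mm over the outsides. Squeezing them together in x spreads the jaws; they rise to about 52 mm above the pivot as they close.
- clip_lever (a joint): Opening angle of the larger clip in rad: 0 as it sits on the 6 mm strip, at most 0.56. Gap between the pads: 6 mm at 0, 15 mm at 0.265, 22 mm at 0.48. Width over the handle ends: about 62 mm at 0, 50 mm at 0.25, 40 mm at 0.45, 34 mm at 0.56. A spring shuts it: the squeeze at the handle ends takes about 7 N to start and 13 N at 0.5 rad.
- clip_pad_a (a point): Middle of the inner face of the larger clip's jaw pad on its -x side, 34 mm below the pivot (pad 10 mm high, 26 mm wide, 4 mm thick).
- clip_pad_b (a point): Middle of the inner face of the larger clip's other jaw pad (same size).
- clip_small_pivot (a point): Pivot of the smaller spring clip on the rail (same shape, two thirds the size, 16 mm wide, about 60 mm tall). Leave alone.
- square: Aluminium mitre square lying on the bench, stock 130 x 26 x 18 mm with a flat blade at 45 degrees, about 200 mm over all. Origin under the middle of the stock. Leave alone.
- corner_a: Gilt resin corner sample, an L with 75 mm legs, 20 mm high, lying between vise and rail. Origin under it, within the L. Leave alone.
- corner_b: Gilt resin corner sample, an L with 85 mm legs, 26 mm high. Leave alone.
- corner_c: Gilt resin corner sample, an L with slim 95 mm legs, 16 mm high. Leave alone.
- mallet: Wooden mallet lying on its side, pale ash head 62 x 115 x 66 mm, 300 mm long over all. Leave alone.
- awl: Black steel awl, 165 mm long, 27 mm thick, lying on the bench between vise and rail, nearest the robot. Origin under the front end of its handle. Leave alone.
There are look-alikes about, which are no part of the job. Leave any yellow look-alike of the vise alone.

How it is judged:
By the outcome, as a careful person would: the job done as asked, in the order asked, and still so for the second after the job is handed in, while the arm keeps its last pose, push and grip.
It also fails if it takes over 58 s, if anything falls off the work surface, if the arm or the gripper's body presses on something with over 40 N, if the wrist force passes 120 N, or if a joint passes its speed limit or range.

## Working session

There is one attempt and no reset: what is moved stays moved. The work goes in short steps, Python scripts to look and compute and a tool call to move; the robot and the scene stay as the last step left them, time stands still between calls to the robot, and variables do not carry over. Pictures are saved under pics/ and viewed, and the job is handed in when it is done.

Besides the shell and the picture viewer there is one more tool, called by a JSON object that holds its "name" and its "arguments", one argument or row to a line. play_rows: Moves the arm, as the interface text tells. Its arguments: {"type":"object","properties":{"fingers":{"type":"array"},"linear":{"type":"array"},"rot":{"type":"array"}},"required":["fingers","linear","rot"]}

```bash
ls; mkdir -p pics; python3 - <<'E'
from rig import bot,capture,get_calibration
import cv2,json
s=bot.read_state();print({k:s[k] for k in('time_s','position','tcp_rot','force','opening')})
for n in('scene','side','wrist'):
    c=get_calibration(n);print(n,c)
    cv2.imwrite(f'pics/{n}0.png',capture(n)[:,:,::-1])
E
```

```text
pics
{'time_s': 0.0, 'position': array([0.18779788, 0.59537735, 0.22158966]), 'tcp_rot': array([[-9.53617303e-01,  3.01020150e-01, -9.53235070e-04],
       [ 3.01021458e-01,  9.53615545e-01, -1.86412527e-03],
       [ 3.47880514e-04, -2.06460632e-03, -9.99997808e-01]]), 'force': array([ 0.33504045, -0.28144864, -0.43373213]), 'opening': 1.0017399483090526}
scene {'vfov': 47.850649201562604, 'cx': 319.25742566221857, 'cy': 243.79181395102196, 'camera_from_world': array([[-0.67053782,  0.74175543, -0.0133387 ,  0.34096614],
       [ 0.49182539,  0.43099963, -0.75653626, -0.13760441],
       [-0.5554159 , -0.51384648, -0.6538157 ,  1.61287492],
       [ 0.        ,  0.        ,  0.        ,  1.        ]])}
side {'vfov': 56.612091976634865, 'cx': 319.34298330994363, 'cy': 237.11386726977815, 'camera_from_world': array([[-0.99191221, -0.12512365, -0.02131288,  0.48079925],
       [-0.05886363,  0.60224823, -0.79613575,  0.10653783],
       [ 0.11245106, -0.78844222, -0.60474261,  1.02637384],
       [ 0.        ,  0.        ,  0.        ,  1.        ]])}
wrist {'vfov': 64.42634069166236, 'cx': 324.97138008220287, 'cy': 239.8244331991155, 'camera_from_world': array([[ 0.29939403,  0.95412559, -0.00275327, -0.62298688],
       [ 0.92487824, -0.28950508,  0.2465503 , -0.03105774],
       [ 0.23444286, -0.07636213, -0.96912609,  0.38864345],
       [ 0.        ,  0.        ,  0.        ,  1.        ]])}
```

View pics/scene0.png

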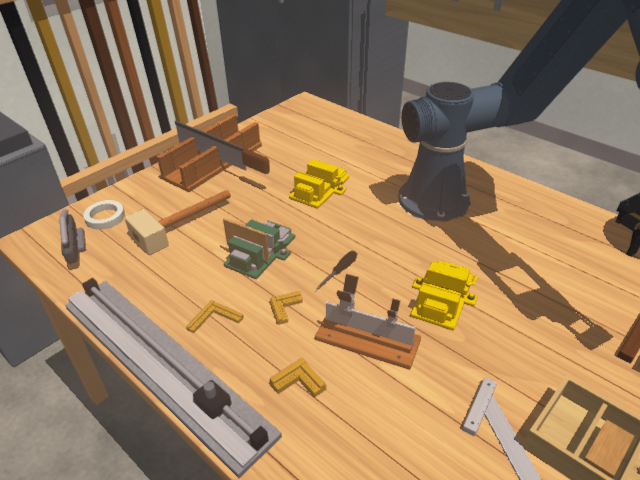

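View pics/side0.png

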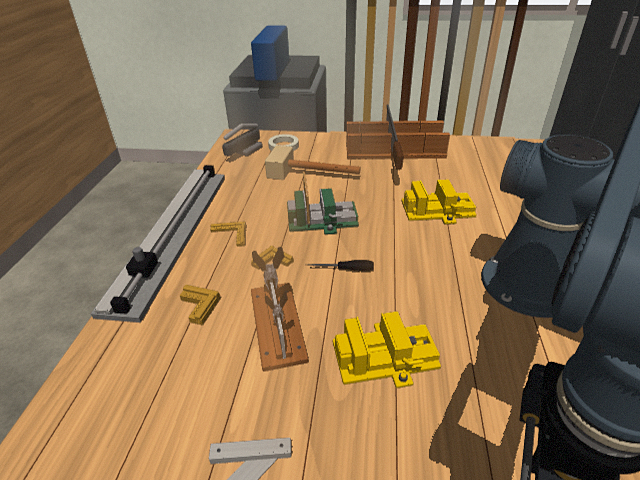

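View pics/wrist0.png

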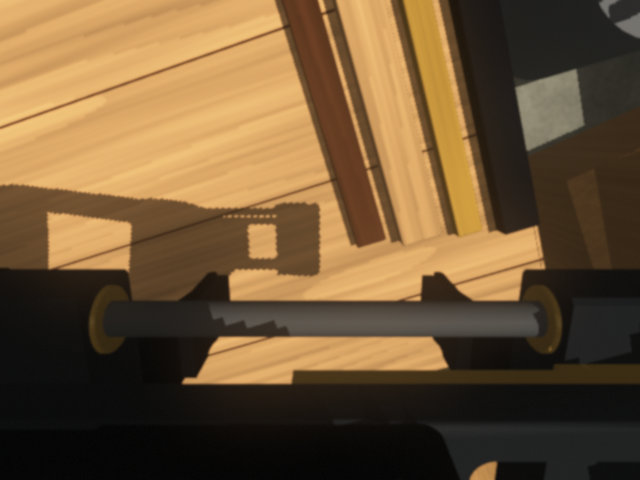

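The target vise is the green one, at scene (258,247) and side (322,210). The look-alikes are the yellow vises at scene (320,183) and (445,292). The rail is at scene (368,335). The larger clip is the taller one at scene (347,290) and side (268,265), and the small clip is at scene (393,308) and side (278,305). Next I'll check close crops.

```bash
python3 - <<'E'
import cv2,numpy as np
a=cv2.imread('pics/scene0.png');b=cv2.imread('pics/side0.png')
def cr(i,x,y,w,h,s):return cv2.resize(i[y:y+h,x:x+w],None,fx=s,fy=s,interpolation=cv2.INTER_CUBIC)
cv2.imwrite('pics/c1.png',cr(a,210,205,100,75,8))
cv2.imwrite('pics/c2.png',cr(a,310,270,120,90,6.66))
cv2.imwrite('pics/c3.png',cr(b,275,175,100,65,8))
cv2.imwrite('pics/c4.png',cr(b,230,235,100,140,4.2))
E
```

```text
(no output)
```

View pics/c1.png

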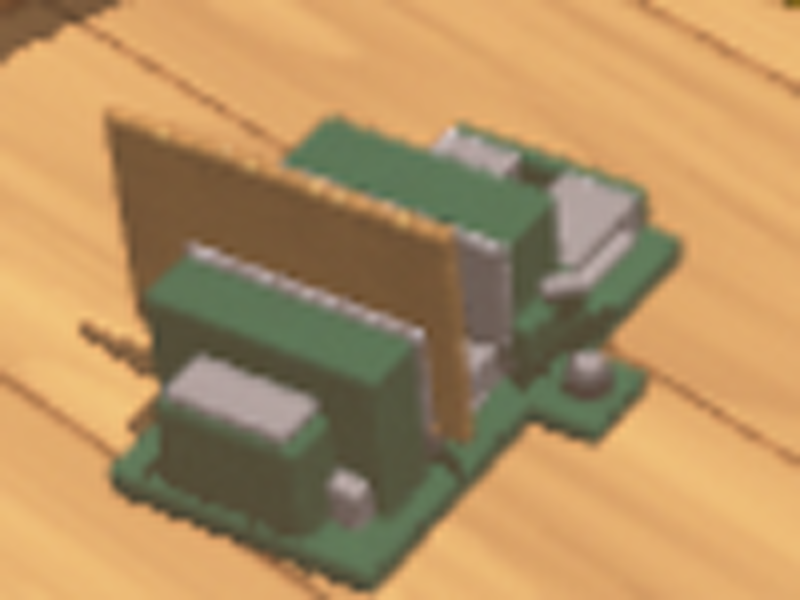

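View pics/c2.png

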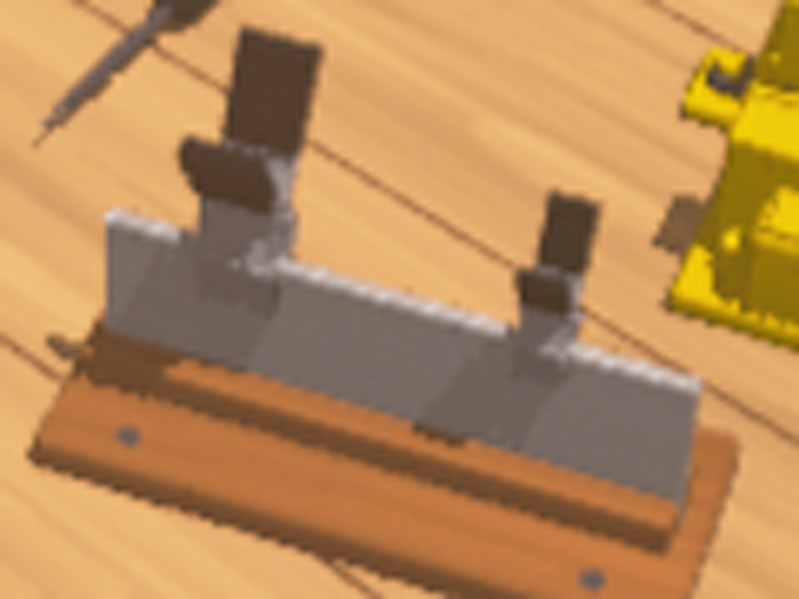

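View pics/c3.png

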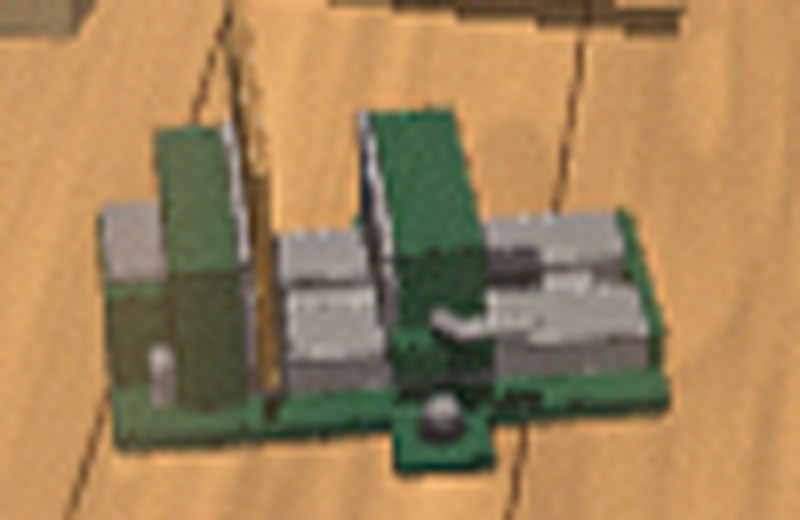

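View pics/c4.png

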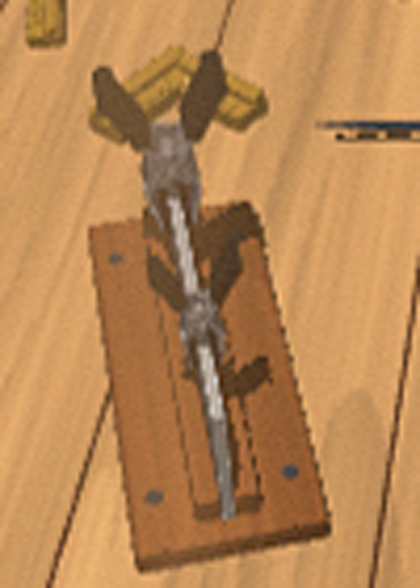

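```bash
cat > h.py <<'E'
import numpy as np, math
from rig import bot,capture,get_calibration
def ray(c,uv):
    f=240/math.tan(math.radians(c['vfov'])/2)
    M=c['camera_from_world'];R=M[:3,:3];t=M[:3,3]
    d=R.T@np.array([(uv[0]-c['cx'])/f,(uv[1]-c['cy'])/f,1.]);return -R.T@t,d
def plane(c,uv,z):
    o,d=ray(c,uv);return o+d*(z-o[2])/d[2]
def proj(c,p):
    f=240/math.tan(math.radians(c['vfov'])/2)
    q=c['camera_from_world'][:3]@np.append(p,1);return np.array([c['cx']+f*q[0]/q[2],c['cy']+f*q[1]/q[2]])
E
python3 - <<'E'
from h import *
np.set_printoptions(precision=4,suppress=True)
A=get_calibration('scene');B=get_calibration('side')
def s1(u,v):return (210+u/8-.5+.06,205+v/8-.44)
def s2(u,v):return (310+u/6.66-.42,270+v/6.66-.42)
def s3(u,v):return (275+u/8-.44,175+v/8-.44)
def s4(u,v):return (230+u/4.2-.4,235+v/4.2-.4)
for n,p in dict(farA=(190,248),farB=(425,333),farC=(375,385),farD=(147,298),slA=(335,117),slB=(553,200),slC=(505,245)).items():print(n,plane(A,s1(*p),.072))
for n,p in dict(bl=(107,115),br=(455,232)).items():print(n,plane(A,s1(*p),.113))
for n,p in dict(rl=(110,215),rr=(700,382)).items():print(n,plane(A,s2(*p),.085))
for n,p in dict(far1=(158,128),far2=(232,128),far3=(250,270),far4=(165,272),sl1=(365,112),sl2=(452,108),sl3=(487,250),sl4=(390,255)).items():print('S',n,plane(B,s3(*p),.072))
for n,p in dict(b1=(238,20),b2=(265,195)).items():print('S',n,plane(B,s3(*p),.113))
for n,p in dict(r1=(175,195),r2=(228,440+0)).items():print('S',n,plane(B,s4(*p),.085))
E
```

```text
farA [ 0.5627 -0.2451  0.072 ]
farB [ 0.5416 -0.1586  0.072 ]
farC [ 0.5685 -0.1524  0.072 ]
farD [ 0.5878 -0.2367  0.072 ]
slA [ 0.4864 -0.2603  0.072 ]
slB [ 0.4694 -0.1751  0.072 ]
slC [ 0.4954 -0.1705  0.072 ]
bl [ 0.566  -0.2738  0.113 ]
br [ 0.5335 -0.1491  0.113 ]
rl [0.5873 0.093  0.085 ]
rr [0.5185 0.2784 0.085 ]
S far1 [ 0.5834 -0.2393  0.072 ]
S far2 [ 0.5578 -0.2416  0.072 ]
S far3 [ 0.5383 -0.1541  0.072 ]
S far4 [ 0.5658 -0.1504  0.072 ]
S sl1 [ 0.5131 -0.2564  0.072 ]
S sl2 [ 0.4832 -0.2618  0.072 ]
S sl3 [ 0.4624 -0.1732  0.072 ]
S sl4 [ 0.4938 -0.1672  0.072 ]
S b1 [ 0.5544 -0.2449  0.113 ]
S b2 [ 0.5291 -0.1358  0.113 ]
S r1 [0.5657 0.1423 0.085 ]
S r2 [0.5106 0.2912 0.085 ]
```

```bash
cat >> h.py <<'E'
import cv2
from scipy.spatial.transform import Rotation as Rn
def down(yaw_y):  # tool pointing down, tool y at world angle yaw_y deg
    a=math.radians(yaw_y);y=np.array([math.cos(a),math.sin(a),0]);z=np.array([0,0,-1.]);return np.stack([np.cross(y,z),y,z],1)
def move(p,yaw,s=None):
    s=s or bot.read_state();R=np.array(s['tcp_rot']);lin=R.T@(np.array(p)-s['position'])*1000
    return np.round(lin,1),np.round(Rn.from_matrix(R.T@down(yaw)).as_rotvec(degrees=True),2)
np.set_printoptions(precision=4,suppress=True)
E
python3 - <<'E'
from h import *
s=bot.read_state();c=get_calibration('wrist');M=c['camera_from_world'];R=s['tcp_rot']
o=-M[:3,:3].T@M[:3,3];print('cam in tool',R.T@(o-s['position']),'axes',R.T@M[:3,:3].T)
E
```

```text
cam in tool [ 0.0667 -0.0007 -0.1609] axes [[ 0.0017 -0.969  -0.2469]
 [ 1.      0.0018 -0.0004]
 [ 0.0009 -0.2469  0.969 ]]
```

```bash
python3 - <<'E'
from h import *
print(move((.46,.13,.28),-69.6))
E
```

```text
(array([-399.6, -362.1,  -57.7]), array([ -0.06,   0.11, 142.08]))
```

{"name": "play_rows", "arguments": {
  "fingers": [0, 0, 0, 0, 0, 0, 0, 0, 0, 0, 0, 0, 0, 0, 0, 0, 0, 0, 0, 0],
  "linear": [
    [-400, -362, -58],
    [-400, -362, -58],
    [-400, -362, -58],
    [-400, -362, -58],
    [-400, -362, -58],
    [-400, -362, -58],
    [-400, -362, -58],
    [-400, -362, -58],
    [-400, -362, -58],
    [-400, -362, -58],
    [-400, -362, -58],
    [-400, -362, -58],
    [-400, -362, -58],
    [-400, -362, -58],
    [-400, -362, -58],
    [-400, -362, -58],
    [-400, -362, -58],
    [-400, -362, -58],
    [-400, -362, -58],
    [-400, -362, -58]
  ],
  "rot": [
    [0, 0, 142],
    [0, 0, 142],
    [0, 0, 142],
    [0, 0, 142],
    [0, 0, 142],
    [0, 0, 142],
    [0, 0, 142],
    [0, 0, 142],
    [0, 0, 142],
    [0, 0, 142],
    [0, 0, 142],
    [0, 0, 142],
    [0, 0, 142],
    [0, 0, 142],
    [0, 0, 142],
    [0, 0, 142],
    [0, 0, 142],
    [0, 0, 142],
    [0, 0, 142],
    [0, 0, 142]
  ]
}}

```text
time_s: 2.15
position: [0.4605, 0.1304, 0.2805]
tcp_rot: [[0.936, 0.351, -0.0], [0.351, -0.936, -0.0], [-0.0, -0.0, -1.0]]
force: [0.2, -0.1, -0.3]
opening: 1.002
```

```bash
python3 - <<'E'
from h import *
import pickle
s=bot.read_state();c=get_calibration('wrist');i=capture('wrist');pickle.dump((c,s),open('w1.pkl','wb'))
print(s['time_s'],s['position'],s['tcp_rot'],s['joint_positions'])
cv2.imwrite('pics/w1.png',i[:,:,::-1])
E
```

```text
2.15 [0.4605 0.1304 0.2805] [[ 0.9364  0.351  -0.0003]
 [ 0.351  -0.9364 -0.    ]
 [-0.0002 -0.0001 -1.    ]] [ 2.3971 14.6608 98.1649  0.0004 67.1888 71.849 ]
```

View pics/w1.png

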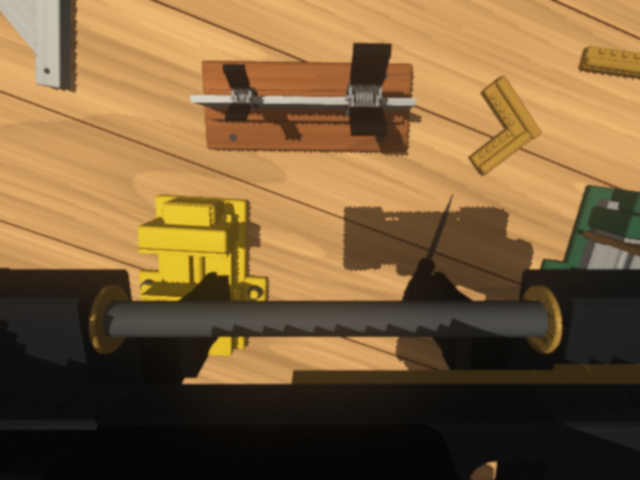

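The wrist view shows the rail at (310,105). The larger clip is at about (368,90) and the small one at (240,90). The awl is at (430,260) and a yellow vise at (200,260).

```bash
python3 - <<'E'
import cv2
a=cv2.imread('pics/w1.png')
cv2.imwrite('pics/w1c.png',cv2.resize(a[30:165,325:425],None,fx=4.4,fy=4.4,interpolation=cv2.INTER_CUBIC))
cv2.imwrite('pics/w1d.png',cv2.resize(a[50:160,185:425],None,fx=3.3,fy=3.3,interpolation=cv2.INTER_CUBIC))
E
```

```text
(no output)
```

View pics/w1c.png

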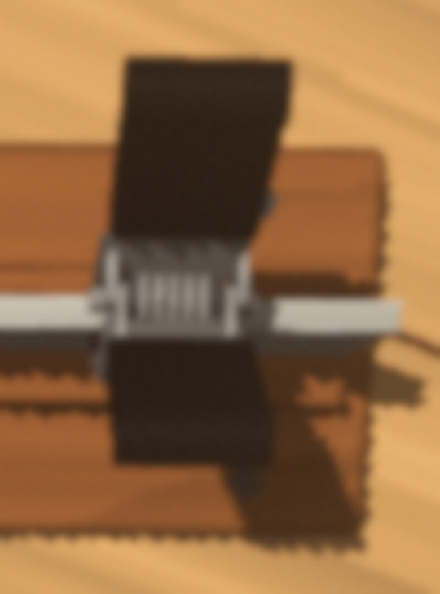

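View pics/w1d.png

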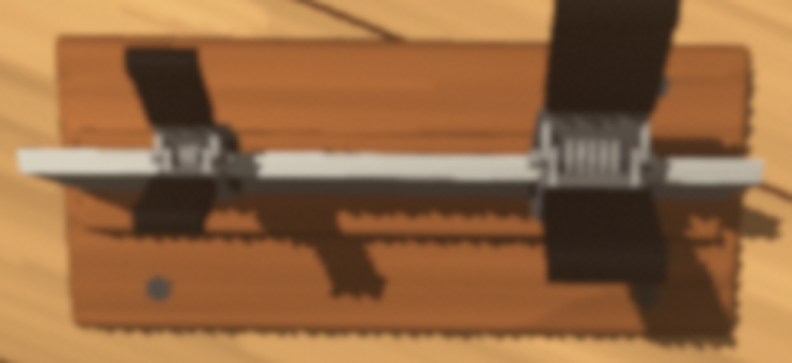

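```bash
python3 - <<'E'
from h import *
import pickle
c,s=pickle.load(open('w1.pkl','rb'))
d=lambda u,v:(185+u/3.3-.35,50+v/3.3-.35)
k=lambda u,v:(325+u/4.4-.4,30+v/4.4-.4)
L=plane(c,d(17,161),.085);Rr=plane(c,d(765,171),.085);v=L-Rr
print(L,Rr,(L+Rr)/2,np.linalg.norm(v),'dir',np.degrees(np.arctan2(v[1],v[0])))
H=[plane(c,k(*p),.153) for p in((125,60),(292,60),(115,463),(272,463))]
for h in H:print(h)
print('widths',np.linalg.norm(H[0]-H[1]),np.linalg.norm(H[2]-H[3]))
print('span',np.linalg.norm((H[0]+H[1]-H[2]-H[3])/2),'mid',sum(H)/4)
# coil
C=[plane(c,k(*p),.1135) for p in((135,305),(212,305))];print('coil',(C[0]+C[1])/2)
m=(L+Rr)/2;e=v/np.linalg.norm(v);print('pred',m-e*.05)
E
```

```text
[0.5168 0.2777 0.085 ] [0.585  0.0897 0.085 ] [0.5509 0.1837 0.085 ] 0.20005087765764365 dir 109.92785710156791
[0.5925 0.1583 0.153 ]
[0.6018 0.1337 0.153 ]
[0.5353 0.1373 0.153 ]
[0.5445 0.1129 0.153 ]
widths 0.026201144654482554 0.02604698738002885
span 0.06096478973175858 mid [0.5685 0.1355 0.153 ]
coil [0.5668 0.1354 0.1135]
pred [0.5679 0.1367 0.085 ]
```

Rail yaw is 19.9° and the clip grip point is about (0.568, 0.136), and the views agree. Now the vise.

```bash
python3 - <<'E'
from h import *
print(move((.43,-.232,.23),-76.5))
E
```

```text
(array([-155.7,  328.7,   50.5]), array([-0.  ,  0.01,  7.04]))
```

{"name": "play_rows", "arguments": {
  "fingers": [255, 255, 255, 255, 255, 255, 255, 255, 255, 255],
  "linear": [
    [-156, 329, 50],
    [-156, 329, 50],
    [-156, 329, 50],
    [-156, 329, 50],
    [-156, 329, 50],
    [-156, 329, 50],
    [-156, 329, 50],
    [-156, 329, 50],
    [-156, 329, 50],
    [-156, 329, 50]
  ],
  "rot": [
    [0, 0, 7],
    [0, 0, 7],
    [0, 0, 7],
    [0, 0, 7],
    [0, 0, 7],
    [0, 0, 7],
    [0, 0, 7],
    [0, 0, 7],
    [0, 0, 7],
    [0, 0, 7]
  ]
}}

```text
time_s: 3.2
position: [0.4292, -0.2315, 0.2303]
tcp_rot: [[0.973, 0.233, -0.001], [0.233, -0.973, 0.002], [-0.0, -0.002, -1.0]]
force: [-1.0, 1.0, -0.6]
opening: 0.173
```

```bash
python3 - <<'E'
from h import *
import pickle
s=bot.read_state();c=get_calibration('wrist');i=capture('wrist');pickle.dump((c,s),open('w2.pkl','wb'))
print(s['time_s'],s['position'],s['force'])
cv2.imwrite('pics/w2.png',i[:,:,::-1])
E
```

```text
3.2 [ 0.4292 -0.2315  0.2303] [-0.974   1.0069 -0.6268]
```

View pics/w2.png

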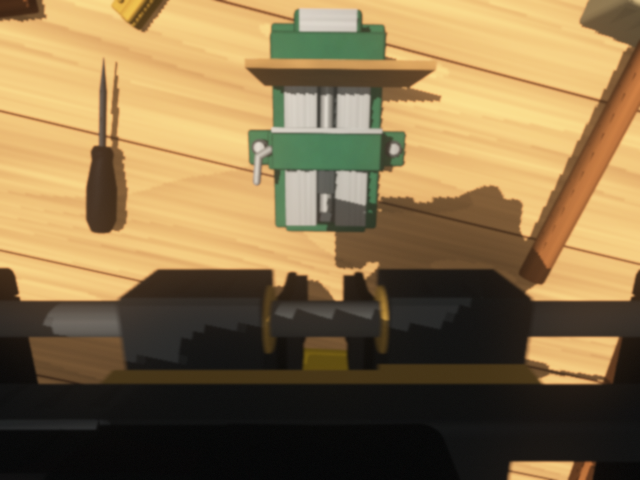

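The vise is at (328,120), with the sliding jaw at (328,150) and the board's top edge from (247,60) to (436,64). The path for the push is clear.

```bash
python3 - <<'E'
import cv2
a=cv2.imread('pics/w2.png')
cv2.imwrite('pics/w2c.png',cv2.resize(a[5:180,235:445],None,fx=3.4,fy=3.4,interpolation=cv2.INTER_CUBIC))
E
```

```text
(no output)
```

View pics/w2c.png

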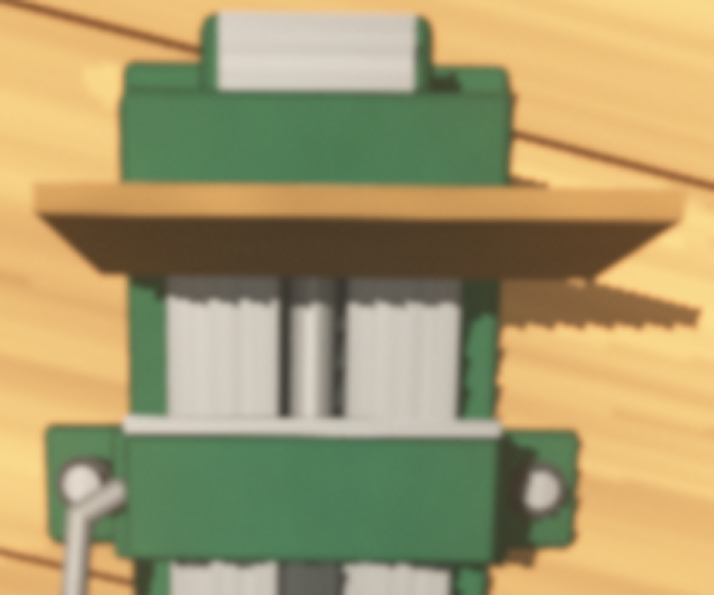

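```bash
python3 - <<'E'
from h import *
import pickle
c,s=pickle.load(open('w2.pkl','rb'))
k=lambda p:(235+p[0]/3.4-.35,5+p[1]/3.4-.35)
def seg(n,a,b,z):
    A,B=plane(c,k(a),z),plane(c,k(b),z);v=A-B;print(n,A,B,'mid',(A+B)/2,'len',np.linalg.norm(v),np.degrees(np.arctan2(v[1],v[0])))
seg('slide front top edge',(124,417),(500,425),.072)
seg('slide near edge',(118,556),(493,562),.072)
seg('board far top',(36,183),(684,190),.113)
seg('board near top',(36,212),(684,222),.113)
seg('fixed far edge',(122,92),(510,96),.072)
E
```

```text
slide front top edge [ 0.496  -0.1717  0.072 ] [ 0.5151 -0.2587  0.072 ] mid [ 0.5055 -0.2152  0.072 ] len 0.08901990159504101 102.38871120817849
slide near edge [ 0.4639 -0.1768  0.072 ] [ 0.4839 -0.2657  0.072 ] mid [ 0.4739 -0.2212  0.072 ] len 0.0910844980632945 102.66273436680616
board far top [ 0.5353 -0.1517  0.113 ] [ 0.5641 -0.2766  0.113 ] mid [ 0.5497 -0.2142  0.113 ] len 0.1281671480293431 102.97886016158576
board near top [ 0.5301 -0.1527  0.113 ] [ 0.5585 -0.2784  0.113 ] mid [ 0.5443 -0.2155  0.113 ] len 0.12887212458102004 102.73165845352493
fixed far edge [ 0.5641 -0.1573  0.072 ] [ 0.5836 -0.2417  0.072 ] mid [ 0.5739 -0.1995  0.072 ] len 0.08663820724091999 103.00961203699063
```

```bash
python3 - <<'E'
from h import *
print(move((.4457,-.2258,.10),-77.3))
print(move((.4457,-.2258,.053),-77.3))
E
```

```text
(array([ 17.2,  -0.8, 130.5]), array([-0.09,  0.02,  0.84]))
(array([ 17.2,  -0.8, 177.5]), array([-0.09,  0.02,  0.84]))
```

{"name": "play_rows", "arguments": {
  "fingers": [255, 255, 255, 255, 255, 255, 255, 255],
  "linear": [
    [17, 0, 50],
    [17, 0, 95],
    [17, 0, 130],
    [17, 0, 150],
    [17, 0, 165],
    [17, 0, 177],
    [17, 0, 177],
    [17, 0, 177]
  ],
  "rot": [
    [0, 0, 0.8],
    [0, 0, 0.8],
    [0, 0, 0.8],
    [0, 0, 0.8],
    [0, 0, 0.8],
    [0, 0, 0.8],
    [0, 0, 0.8],
    [0, 0, 0.8]
  ]
}}

```text
time_s: 4.05
position: [0.4465, -0.2278, 0.054]
tcp_rot: [[0.975, 0.221, 0.0], [0.221, -0.975, -0.0], [0.0, 0.0, -1.0]]
force: [0.6, -0.9, 0.6]
opening: 0.004
```

{"name": "play_rows", "arguments": {
  "fingers": [255, 255, 255, 255, 255, 255, 255, 255, 255, 255, 255, 255],
  "linear": [
    [5, 0, 0],
    [10, 0, 0],
    [15, 0, 0],
    [20, 0, 0],
    [24, 0, 0],
    [28, 0, 0],
    [32, 0, 0],
    [36, 0, 0],
    [40, 0, 0],
    [42, 0, 0],
    [44, 0, 0],
    [44, 0, 0]
  ],
  "rot": [
    [0, 0, 0],
    [0, 0, 0],
    [0, 0, 0],
    [0, 0, 0],
    [0, 0, 0],
    [0, 0, 0],
    [0, 0, 0],
    [0, 0, 0],
    [0, 0, 0],
    [0, 0, 0],
    [0, 0, 0],
    [0, 0, 0]
  ]
}}

```text
time_s: 5.25
position: [0.4875, -0.2194, 0.0541]
tcp_rot: [[0.975, 0.221, -0.003], [0.221, -0.975, -0.001], [-0.004, -0.0, -1.0]]
force: [-5.8, -4.1, 4.1]
opening: 0.01
```

```bash
python3 - <<'E'
from h import *
s=bot.read_state();print(s['time_s'],s['position'],s['force'],s['opening'])
x=np.array([.9755,.2198,0]);print('vise x',(s['position']-np.array([.5228,-.2085,0]))@x,'Fx',s['force']@x)
i=capture('side');cv2.imwrite('pics/s2.png',cv2.resize(i[120:260,220:420,::-1],None,fx=4,fy=4))
E
```

```text
5.25 [ 0.4875 -0.2194  0.0541] [-5.7554 -4.142   4.1073] 0.010062016346907168
vise x -0.03681661218147146 Fx -6.5248166470545685
```

View pics/s2.png

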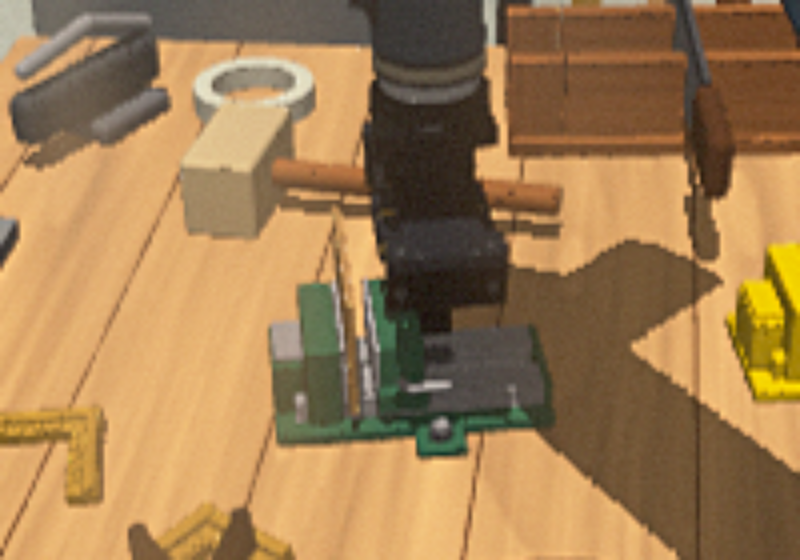

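{"name": "play_rows", "arguments": {
  "fingers": [255, 255, 255, 255, 255, 255, 255, 255],
  "linear": [
    [2, 0, 0],
    [4, 0, 0],
    [6, 0, 0],
    [8, 0, 0],
    [10, 0, 0],
    [12, 0, 0],
    [13.5, 0, 0],
    [15, 0, 0]
  ],
  "rot": [
    [0, 0, 0],
    [0, 0, 0],
    [0, 0, 0],
    [0, 0, 0],
    [0, 0, 0],
    [0, 0, 0],
    [0, 0, 0],
    [0, 0, 0]
  ]
}}

```text
time_s: 6.1
position: [0.499, -0.2166, 0.0541]
tcp_rot: [[0.975, 0.223, -0.01], [0.223, -0.975, -0.001], [-0.01, -0.001, -1.0]]
force: [-17.2, -11.1, 10.9]
opening: 0.002
```

```bash
python3 - <<'E'
from h import *
i=capture('side');cv2.imwrite('pics/s3.png',cv2.resize(i[170:235,280:370,::-1],None,fx=8,fy=8,interpolation=2))
i=capture('scene');cv2.imwrite('pics/s3b.png',cv2.resize(i[205:280,210:310,::-1],None,fx=8,fy=8,interpolation=2))
s=bot.read_state();print(s['force'],s['moment'],s['position'],s['time_s'])
E
```

```text
[-14.0327  -9.1228   8.4845] [-1.5388  2.5073 -0.0812] [ 0.4989 -0.2166  0.0541] 6.2
```

View pics/s3.png

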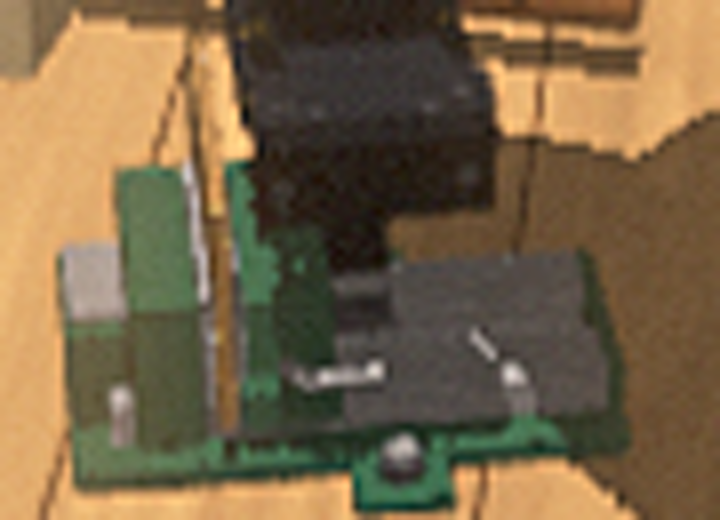

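View pics/s3b.png

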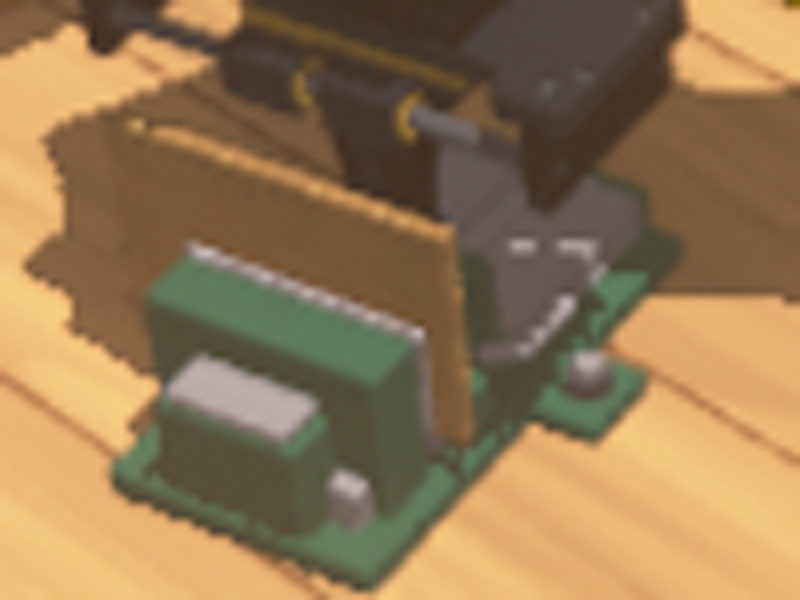

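{"name": "play_rows", "arguments": {
  "fingers": [255, 255, 255, 255],
  "linear": [
    [1, 0, 0],
    [2, 0, 0],
    [2, 0, 0],
    [2, 0, 0]
  ],
  "rot": [
    [0, 0, 0],
    [0, 0, 0],
    [0, 0, 0],
    [0, 0, 0]
  ]
}}

```text
time_s: 6.6
position: [0.4989, -0.2166, 0.0541]
tcp_rot: [[0.975, 0.223, -0.014], [0.224, -0.975, -0.001], [-0.013, -0.002, -1.0]]
force: [-18.1, -12.1, 11.6]
opening: 0.007
```

{"name": "play_rows", "arguments": {
  "fingers": [255, 255, 255, 255, 255, 255, 255, 255, 255],
  "linear": [
    [-3, 0, 0],
    [-15, 0, 0],
    [-27, 0, 0],
    [-27, 0, -40],
    [-40, 0, -80],
    [-52, 0, -120],
    [-62, 0, -150],
    [-62, 0, -150],
    [-62, 0, -150]
  ],
  "rot": [
    [0, 0, 0],
    [0, 0, 0],
    [0, 0, 0],
    [0, 0, 0],
    [0, 0, 0],
    [0, 0, 0],
    [0, 0, 0],
    [0, 0, 0],
    [0, 0, 0]
  ]
}}

```text
time_s: 7.5
position: [0.4451, -0.2286, 0.204]
tcp_rot: [[0.976, 0.219, 0.002], [0.219, -0.976, -0.001], [0.001, 0.001, -1.0]]
force: [1.0, -0.1, -0.3]
opening: 0.003
```

```bash
python3 - <<'E'
from h import *
import pickle
s=bot.read_state();c=get_calibration('wrist');i=capture('wrist');pickle.dump((c,s),open('w3.pkl','wb'))
print(s['time_s'],s['position'],s['force'])
cv2.imwrite('pics/w3.png',i[:,:,::-1])
cv2.imwrite('pics/w3c.png',cv2.resize(i[5:180,235:445,::-1],None,fx=3.4,fy=3.4,interpolation=cv2.INTER_CUBIC))
i=capture('side');cv2.imwrite('pics/s4.png',cv2.resize(i[170:235,280:370,::-1],None,fx=8,fy=8,interpolation=2))
E
```

```text
7.5 [ 0.4451 -0.2286  0.204 ] [ 0.983  -0.0894 -0.2589]
```

View pics/w3c.png

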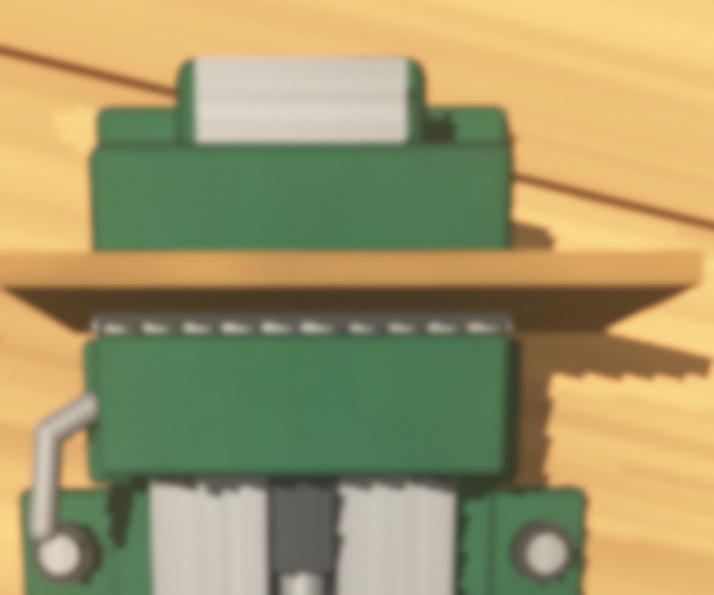

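View pics/s4.png

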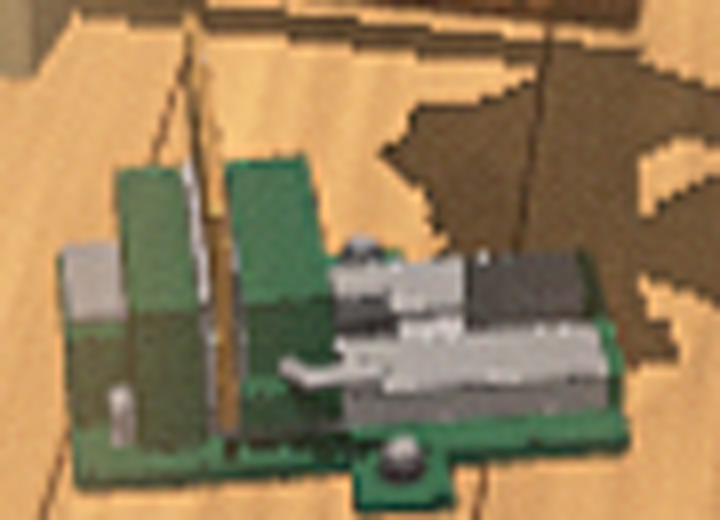

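```bash
python3 - <<'E'
from h import *
import pickle
c,s=pickle.load(open('w3.pkl','rb'))
k=lambda p:(235+p[0]/3.4-.35,5+p[1]/3.4-.35)
O=np.array([.5228,-.2085,0]);x=np.array([.9755,.2198,0]);y=np.array([-.2198,.9755,0])
def seg(n,a,b,z):
    A,B=plane(c,k(a),z),plane(c,k(b),z);v=A-B;m=(A+B)/2;print(n,'mid',m,'vise',(m-O)@x,(m-O)@y,'len',np.linalg.norm(v),np.degrees(np.arctan2(v[1],v[0])))
seg('near edge',(88,474),(512,474),.072)
seg('slide front green',(86,337),(518,337),.072)
seg('slide front steel',(94,314),(512,314),.072)
seg('fixed far edge',(92,146),(510,144),.072)
seg('board far top',(0,252),(704,252),.113)
seg('board near top',(0,288),(700,288),.113)
E
```

```text
near edge mid [ 0.5096 -0.2138  0.072 ] vise -0.014048121372049157 -0.002261931734341833 len 0.09302587317793985 102.75885744405456
slide front green mid [ 0.5374 -0.208   0.072 ] vise 0.014384205376075893 -0.0026976753683969285 len 0.09244672939386939 102.76887418559902
slide front steel mid [ 0.542  -0.2072  0.072 ] vise 0.0190209461796581 -0.002909374396560356 len 0.08908258998763045 102.77050764642206
fixed far edge mid [ 0.574  -0.1995  0.072 ] vise 0.05195145352959786 -0.0024778727391452796 len 0.08646684991112287 103.03277437428146
board far top mid [ 0.5499 -0.2146  0.113 ] vise 0.025093795730149537 -0.011859197553472955 len 0.12763843965544078 102.77484460185745
board near top mid [ 0.5439 -0.2156  0.113 ] vise 0.018973870981325504 -0.011553104103333765 len 0.12772701935257388 102.7723380399815
```

The jaw bore on the board at about 20 N and the tip advanced no further. The jaw and board edges stay in contact after the retreat, at vise x = 19.0 mm for both. The board's top-edge middle is at (0.547, -0.215) and its yaw is 12.75°. Next, the clip.

```bash
python3 - <<'E'
from h import *
print(move((.568,.136,.23),19.9))
E
```

```text
(array([ 200.4, -328. ,  -27.2]), array([ -0.14,  -0.04, -97.21]))
```

{"name": "play_rows", "arguments": {
  "fingers": [0, 0, 0, 0, 0, 0, 0, 0, 0, 0, 0, 0, 0, 0],
  "linear": [
    [200, -328, -27],
    [200, -328, -27],
    [200, -328, -27],
    [200, -328, -27],
    [200, -328, -27],
    [200, -328, -27],
    [200, -328, -27],
    [200, -328, -27],
    [200, -328, -27],
    [200, -328, -27],
    [200, -328, -27],
    [200, -328, -27],
    [200, -328, -27],
    [200, -328, -27]
  ],
  "rot": [
    [0, 0, -97.2],
    [0, 0, -97.2],
    [0, 0, -97.2],
    [0, 0, -97.2],
    [0, 0, -97.2],
    [0, 0, -97.2],
    [0, 0, -97.2],
    [0, 0, -97.2],
    [0, 0, -97.2],
    [0, 0, -97.2],
    [0, 0, -97.2],
    [0, 0, -97.2],
    [0, 0, -97.2],
    [0, 0, -97.2]
  ]
}}

```text
time_s: 9.0
position: [0.5676, 0.1354, 0.229]
tcp_rot: [[-0.339, 0.941, -0.003], [0.941, 0.339, -0.0], [0.001, -0.003, -1.0]]
force: [-0.7, 0.3, -0.1]
opening: 0.997
```

```bash
python3 - <<'E'
from h import *
s=bot.read_state();print(s['time_s'],s['position'],s['opening'])
for z in(.15,.139,.137):print(move((.568,.136,z),19.9,s))
i=capture('side');cv2.imwrite('pics/s5.png',cv2.resize(i[180:380,180:400,::-1],None,fx=3,fy=3,interpolation=2))
i=capture('wrist');cv2.imwrite('pics/w5.png',i[:,:,::-1])
E
```

```text
9.0 [0.5676 0.1354 0.229 ] 0.9974467853360974
(array([ 0.3,  0.7, 79. ]), array([-0.15, -0.05, -0.07]))
(array([ 0.3,  0.8, 90. ]), array([-0.15, -0.05, -0.07]))
(array([ 0.3,  0.8, 92. ]), array([-0.15, -0.05, -0.07]))
```

View pics/s5.png

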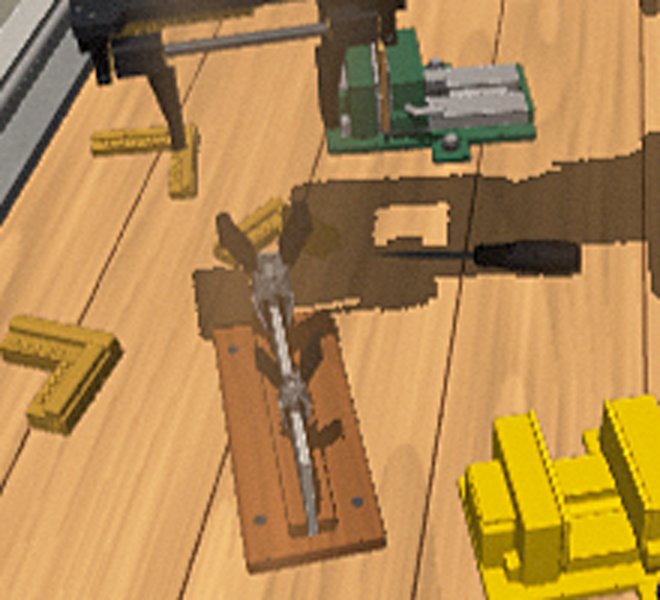

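View pics/w5.png

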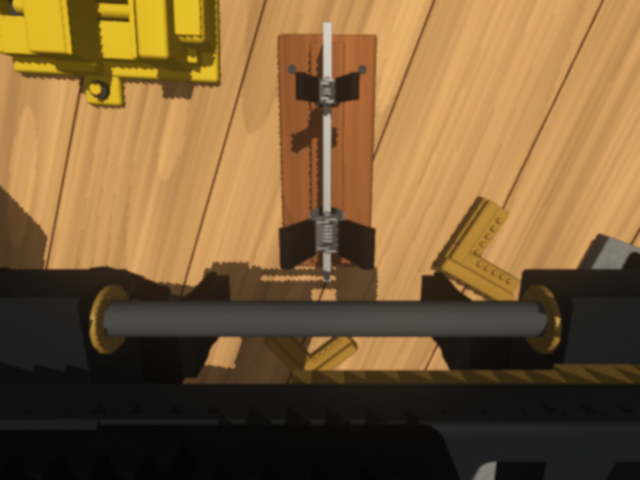

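```bash
python3 - <<'E'
from h import *
c=get_calibration('wrist')
for p in((.568,.136,.153),(.568,.136,.1135),(.568,.136,.223)):print(p,proj(c,p))
E
```

```text
(0.568, 0.136, 0.153) [325.7765 247.3114]
(0.568, 0.136, 0.1135) [325.7763 233.2484]
(0.568, 0.136, 0.223) [325.777  287.0395]
```

{"name": "play_rows", "arguments": {
  "fingers": [0, 0, 0, 0, 0, 0, 30, 60, 80, 95, 110, 125, 140, 140, 140, 140],
  "linear": [
    [0, 1, 30],
    [0, 1, 60],
    [0, 1, 80],
    [0, 1, 92],
    [0, 1, 92],
    [0, 1, 92],
    [0, 1, 92],
    [0, 1, 92],
    [0, 1, 92],
    [0, 1, 92],
    [0, 1, 92],
    [0, 1, 92],
    [0, 1, 92],
    [0, 1, 92],
    [0, 1, 92],
    [0, 1, 92]
  ],
  "rot": [
    [0, 0, 0],
    [0, 0, 0],
    [0, 0, 0],
    [0, 0, 0],
    [0, 0, 0],
    [0, 0, 0],
    [0, 0, 0],
    [0, 0, 0],
    [0, 0, 0],
    [0, 0, 0],
    [0, 0, 0],
    [0, 0, 0],
    [0, 0, 0],
    [0, 0, 0],
    [0, 0, 0],
    [0, 0, 0]
  ]
}}

```text
time_s: 10.7
position: [0.5691, 0.1355, 0.1385]
tcp_rot: [[-0.34, 0.94, -0.0], [0.94, 0.34, -0.0], [0.0, -0.0, -1.0]]
force: [-0.2, -0.8, -1.8]
opening: 0.454
```

```bash
python3 - <<'E'
from h import *
s=bot.read_state();print(s['time_s'],s['position'],s['opening'],s['opening']*87,s['force'])
i=capture('side');cv2.imwrite('pics/s6.png',cv2.resize(i[200:380,200:350,::-1],None,fx=3.3,fy=3.3,interpolation=2))
i=capture('scene');cv2.imwrite('pics/s6b.png',cv2.resize(i[240:370,300:440,::-1],None,fx=4.5,fy=4.5,interpolation=2))
E
```

```text
10.7 [0.5691 0.1355 0.1385] 0.4536382003622619 39.466523431516784 [-0.2044 -0.7825 -1.7677]
```

View pics/s6.png

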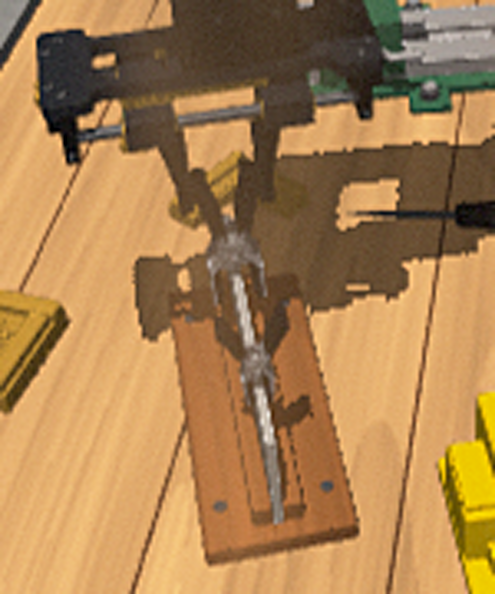

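View pics/s6b.png

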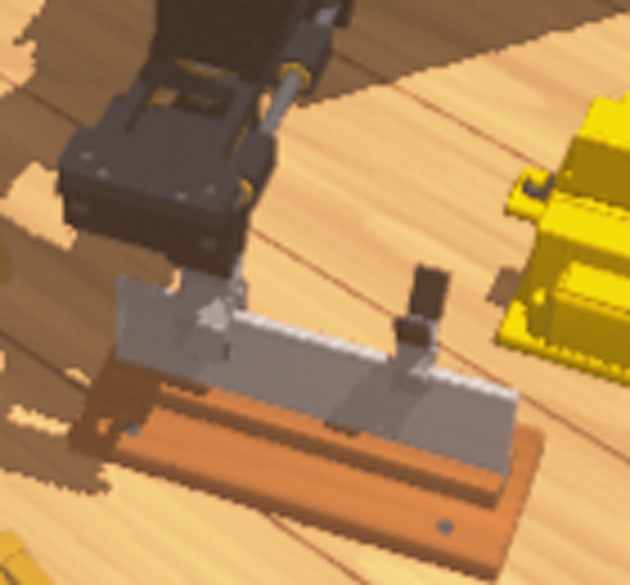

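{"name": "play_rows", "arguments": {
  "fingers": [140, 140, 140, 140, 140, 140, 140],
  "linear": [
    [0, 0, -10],
    [0, 0, -25],
    [0, 0, -45],
    [0, 0, -70],
    [0, 0, -95],
    [0, 0, -112],
    [0, 0, -112]
  ],
  "rot": [
    [0, 0, 0],
    [0, 0, 0],
    [0, 0, 0],
    [0, 0, 0],
    [0, 0, 0],
    [0, 0, 0],
    [0, 0, 0]
  ]
}}

```text
time_s: 11.5
position: [0.5711, 0.1357, 0.2542]
tcp_rot: [[-0.34, 0.94, 0.007], [0.94, 0.34, 0.0], [-0.002, 0.007, -1.0]]
force: [-0.1, -0.0, -0.5]
opening: 0.452
```

```bash
python3 - <<'E'
from h import *
s=bot.read_state();print(s['time_s'],s['position'],s['opening']*87,s['force'])
print(move((.547,-.215,.25),12.75,s))
i=capture('side');cv2.imwrite('pics/s7.png',cv2.resize(i[150:350,180:350,::-1],None,fx=3,fy=3,interpolation=2))
E
```

```text
11.5 [0.5711 0.1357 0.2542] 39.29172816651421 [-0.1037 -0.0021 -0.4627]
(array([-321.6, -142. ,    3.9]), array([0.41, 0.1 , 7.13]))
```

View pics/s7.png

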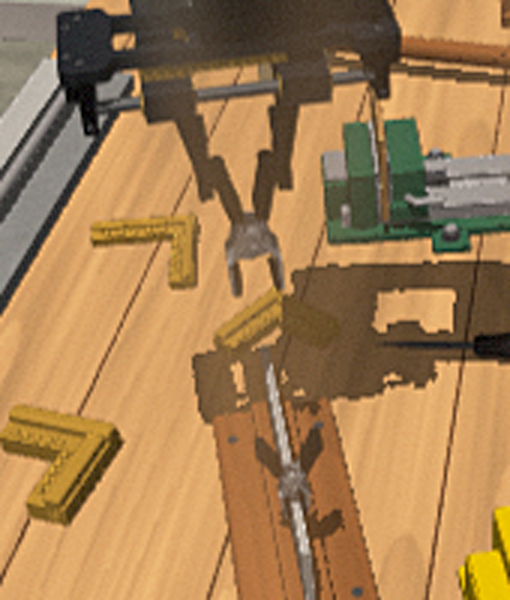

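The clip is off the rail and held open, with its jaws at (240,280) and (283,275) in the crop. The rail and small clip are undisturbed.

{"name": "play_rows", "arguments": {
  "fingers": [140, 140, 140, 140, 140, 140, 140, 140, 140, 140, 140, 140, 140, 140],
  "linear": [
    [-20, -9, 0],
    [-50, -22, 0],
    [-85, -37, 0],
    [-120, -53, 0],
    [-155, -68, 0],
    [-190, -84, 0],
    [-225, -99, 0],
    [-255, -112, 0],
    [-280, -123, 0],
    [-300, -132, 2],
    [-312, -138, 3],
    [-321, -142, 4],
    [-321, -142, 4],
    [-321, -142, 4]
  ],
  "rot": [
    [0, 0, 0],
    [0, 0, 1],
    [0, 0, 2],
    [0, 0, 3],
    [0, 0, 4],
    [0, 0, 5],
    [0, 0, 6],
    [0, 0, 7],
    [0, 0, 7],
    [0, 0, 7],
    [0, 0, 7],
    [0, 0, 7],
    [0, 0, 7],
    [0, 0, 7]
  ]
}}

```text
time_s: 12.95
position: [0.5446, -0.2137, 0.2462]
tcp_rot: [[-0.223, 0.975, -0.001], [0.975, 0.223, 0.001], [0.001, -0.0, -1.0]]
force: [0.3, -0.7, -1.5]
opening: 0.455
```

```bash
python3 - <<'E'
from h import *
s=bot.read_state();print(s['time_s'],s['position'],s['opening']*87,s['force'],s['tcp_rot'][:,1])
print(move((.547,-.215,.25),12.75,s))
i=capture('side');cv2.imwrite('pics/s8f.png',i[:,:,::-1]);cv2.imwrite('pics/s8.png',cv2.resize(i[90:240,260:400,::-1],None,fx=4,fy=4,interpolation=2))
i=capture('scene');cv2.imwrite('pics/c8f.png',i[:,:,::-1]);cv2.imwrite('pics/c8.png',cv2.resize(i[150:290,190:330,::-1],None,fx=4,fy=4,interpolation=2))
E
```

```text
12.95 [ 0.5446 -0.2137  0.2462] 39.59324714781632 [ 0.261  -0.7353 -1.5182] [ 0.9748  0.2232 -0.0005]
(array([-1.8,  2. , -3.8]), array([-0.03, -0.07,  0.15]))
```

View pics/s8.png

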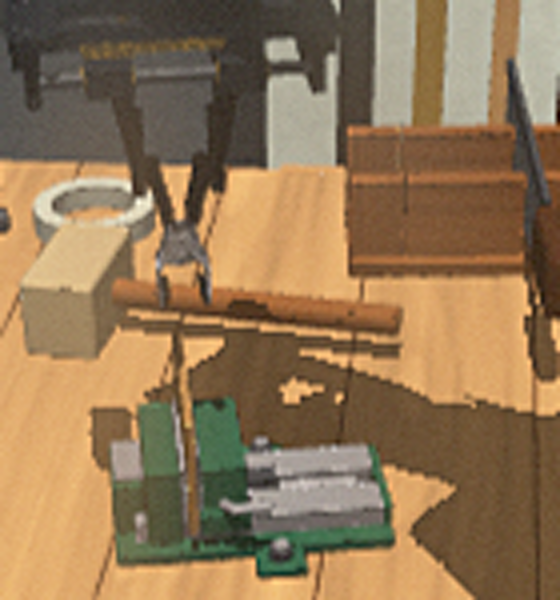

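View pics/c8.png

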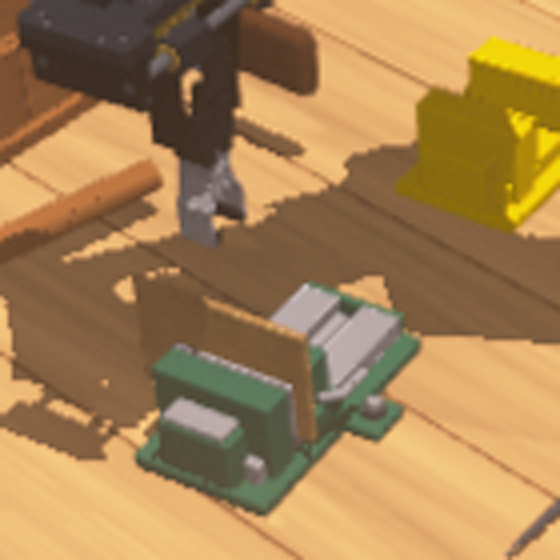

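```bash
python3 - <<'E'
from h import *
import pickle
s=bot.read_state();c=get_calibration('wrist');i=capture('wrist');pickle.dump((c,s),open('w9.pkl','wb'))
print(s['time_s'],s['position'])
for p in((.547,-.215,.113),s['position'],s['position']-[0,0,.07]):print(proj(c,p))
cv2.imwrite('pics/w9.png',i[:,:,::-1])
cv2.imwrite('pics/w9c.png',cv2.resize(i[130:300,225:425,::-1],None,fx=3.5,fy=3.5,interpolation=2))
E
```

```text
13.05 [ 0.5448 -0.2134  0.2465]
[327.2644 231.4823]
[324.8844 293.7576]
[324.9749 251.0966]
```

View pics/w9c.png

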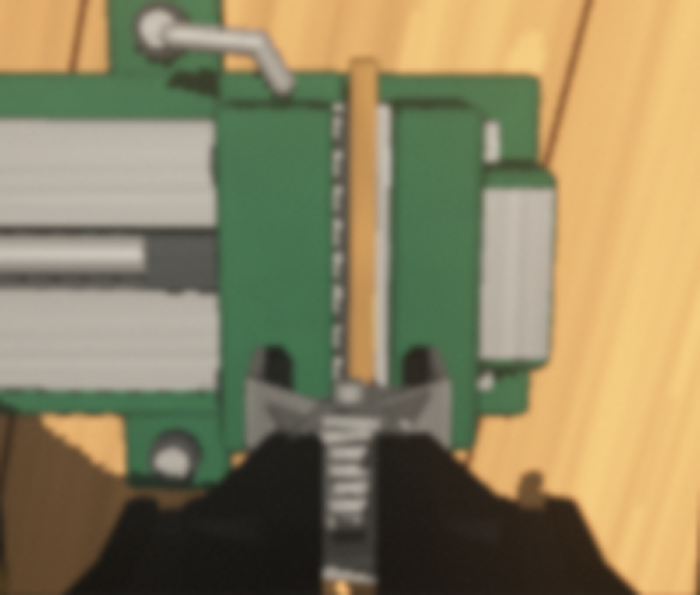

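```bash
python3 - <<'E'
from h import *
import pickle
c,s=pickle.load(open('w9.pkl','rb'))
k=lambda p:(225+p[0]/3.5-.35,130+p[1]/3.5-.35)
R=s['tcp_rot'];P=s['position']
for p in((363.5,60),(364,200),(363.5,350)):
    q=plane(c,k(p),.113);print(q,(R.T@(q-P))*1000)
e=plane(c,k((363.5,60)),.113);print('mid',e-.065*np.array([-.2207,.9753,0]))
q=plane(c,k((348,420)),.2465-.033);print('coil',R.T@(q-P)*1000)
for u in(262,437):print('jaw',R.T@(plane(c,k((u,400)),.2465-.055)-P)*1000)
s=bot.read_state();print(s['position'],move((.547,-.215,.145),12.75,s))
E
```

```text
[ 0.5331 -0.1512  0.113 ] [ 63.1619   2.5201 133.571 ]
[ 0.54   -0.1803  0.113 ] [ 33.2236   2.7513 133.552 ]
[ 0.5476 -0.2133  0.113 ] [ -0.6201   2.7781 133.5306]
mid [ 0.5474 -0.2146  0.113 ]
coil [11.371  -0.4687 33.0386]
jaw [  8.5961 -14.943   55.0385]
jaw [ 8.6522 14.3928 55.0351]
[ 0.5449 -0.2135  0.2466] (array([ -2. ,   1.7, 101.6]), array([ 0.  , -0.02,  0.2 ]))
```

{"name": "play_rows", "arguments": {
  "fingers": [140, 140, 140, 140, 140, 140, 140],
  "linear": [
    [-1, 1.5, 8],
    [-2, 3, 16],
    [-2, 3, 24],
    [-2, 3, 32],
    [-2, 3, 38],
    [-2, 3, 38],
    [-2, 3, 38]
  ],
  "rot": [
    [0, 0, 0.2],
    [0, 0, 0.2],
    [0, 0, 0.2],
    [0, 0, 0.2],
    [0, 0, 0.2],
    [0, 0, 0.2],
    [0, 0, 0.2]
  ]
}}

```text
time_s: 13.8
position: [0.5482, -0.2159, 0.2084]
tcp_rot: [[-0.219, 0.976, -0.0], [0.976, 0.219, 0.0], [0.0, -0.0, -1.0]]
force: [0.0, 0.5, 0.1]
opening: 0.453
```

```bash
python3 - <<'E'
from h import *
import pickle
s=bot.read_state();c=get_calibration('wrist');i=capture('wrist');pickle.dump((c,s),open('w10.pkl','wb'))
print(s['time_s'],s['position'],s['opening']*87,s['force'],(s['tcp_rot'].T@(np.array([.5474,-.2146,.1625])-s['position']))*1000)
cv2.imwrite('pics/w10c.png',cv2.resize(i[130:300,225:425,::-1],None,fx=3.5,fy=3.5,interpolation=2))
E
```

```text
13.8 [ 0.5482 -0.2159  0.2084] 39.38973074537685 [0.0313 0.4786 0.1466] [ 1.473  -0.444  45.8759]
```

View pics/w10c.png

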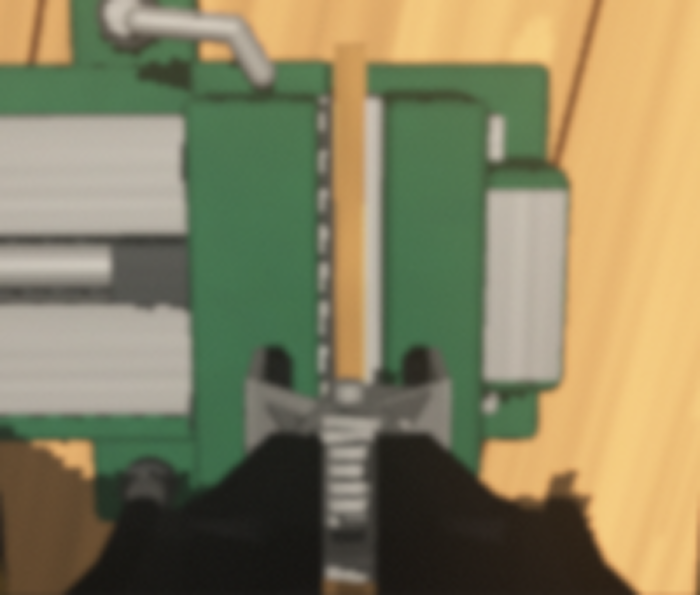

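The board's top edge (u=350) is centred between the jaws (u=248 and 450, middle 349). I'll lower it now.

{"name": "play_rows", "arguments": {
  "fingers": [140, 140, 140, 140, 140, 140, 140, 140, 140, 140, 140],
  "linear": [
    [0, 0, 6],
    [0, 0, 12],
    [0, 0, 18],
    [0, 0, 24],
    [0, 0, 30],
    [0, 0, 36],
    [0, 0, 41],
    [0, 0, 45],
    [0, 0, 46],
    [0, 0, 46],
    [0, 0, 46]
  ],
  "rot": [
    [0, 0, 0],
    [0, 0, 0],
    [0, 0, 0],
    [0, 0, 0],
    [0, 0, 0],
    [0, 0, 0],
    [0, 0, 0],
    [0, 0, 0],
    [0, 0, 0],
    [0, 0, 0],
    [0, 0, 0]
  ]
}}

```text
time_s: 14.95
position: [0.5484, -0.216, 0.1628]
tcp_rot: [[-0.219, 0.976, 0.0], [0.976, 0.219, -0.0], [-0.0, 0.0, -1.0]]
force: [0.8, -0.4, -0.4]
opening: 0.454
```

```bash
python3 - <<'E'
from h import *
s=bot.read_state();print(s['time_s'],s['position'],s['opening']*87,s['force'])
i=capture('wrist')
cv2.imwrite('pics/w11c.png',cv2.resize(i[130:300,225:425,::-1],None,fx=3.5,fy=3.5,interpolation=2))
i=capture('side');cv2.imwrite('pics/s11.png',cv2.resize(i[130:235,270:370,::-1],None,fx=6,fy=6,interpolation=2))
i=capture('scene');cv2.imwrite('pics/c11.png',cv2.resize(i[190:290,200:310,::-1],None,fx=6,fy=6,interpolation=2))
E
```

```text
14.95 [ 0.5484 -0.216   0.1628] 39.532244592785226 [ 0.8072 -0.3594 -0.423 ]
```

View pics/w11c.png

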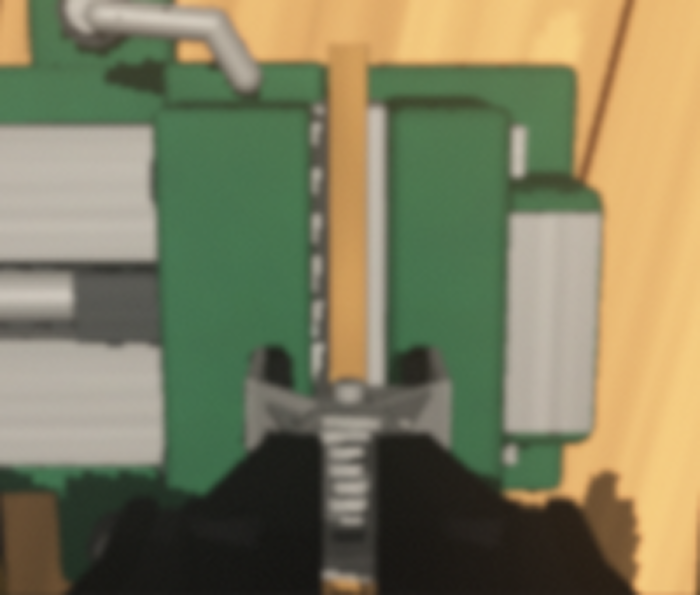

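View pics/s11.png

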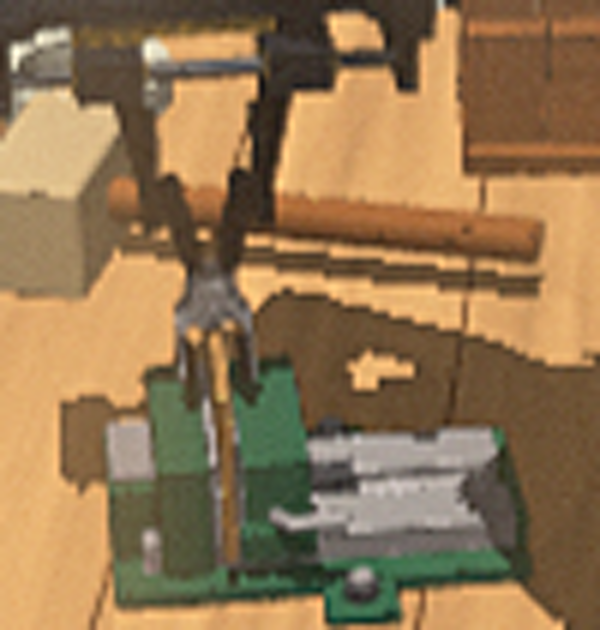

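View pics/c11.png

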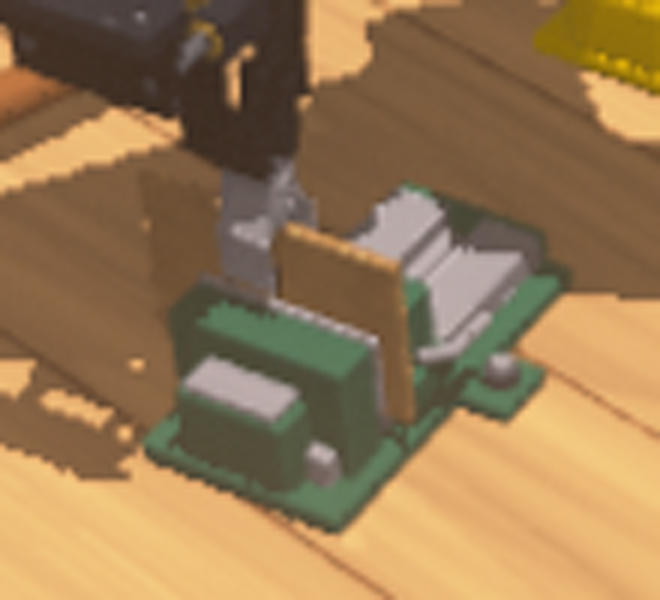

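```bash
python3 - <<'E'
from h import *
s=bot.read_state();P=s['position'];R=s['tcp_rot'];c=get_calibration('side');d=get_calibration('scene')
piv=P-[0,0,.0325]
def pt(x,y,z):return piv+R[:,1]*x+R[:,0]*y+np.array([0,0,z])
for n,p in dict(rt_in=(-11.6,13,-37.4),rt_out=(-15.5,13,-36.5),lf_in=(11.6,13,-37.4),lf_out=(15.5,13,-36.5),pin=(0,13,0)).items():
    q=proj(c,pt(*np.array(p)/1000));print(n,(q-[270,130])*6+3, 'scene',(proj(d,pt(*np.array(p)/1000))-[200,190])*6+3)
E=np.array([.5474,-.2146,.113]);yb=np.array([-.2207,.9753,0])
print('edge',[(proj(c,E+yb*t)-[270,130])*6+3 for t in(.013,.065)],[(proj(d,E+yb*t)-[200,190])*6+3 for t in(-.065,-.013,.013,.065)])
E
```

```text
rt_in [242.4605 370.206 ] scene [310.5329 244.8323]
rt_out [251.1076 367.8795] scene [315.6553 237.9966]
lf_in [190.5608 373.7423] scene [278.4395 276.0375]
lf_out [181.727 372.604] scene [272.749  279.6874]
pin [213.1074 298.5866] scene [285.5583 190.0519]
edge [array([216.3137, 334.6675]), array([225.155 , 396.7782])] [array([141.7972, 167.884 ]), array([242.3195, 204.5596]), array([293.6879, 223.3014]), array([398.722 , 261.6231])]
```

```bash
python3 - <<'E'
from h import *
s=bot.read_state();R=s['tcp_rot'];c=get_calibration('side');P=np.array([.5447,-.2136,.2464])
piv=P-[0,0,.0325]
def pt(x,y,z):return piv+R[:,1]*x+R[:,0]*y+np.array([0,0,z])
i=cv2.imread('pics/s8f.png')
S=10;o=np.array([285,120]);im=cv2.resize(i[120:175,285:335],None,fx=S,fy=S,interpolation=cv2.INTER_CUBIC)
for p in((-11.6,13,-37.4),(-15.5,13,-36.5),(11.6,13,-37.4),(15.5,13,-36.5),(0,13,0),(-11.6,-13,-37.4),(11.6,-13,-37.4),(0,0,32.5),(16,13,50),(-16,13,50)):
    q=(proj(c,pt(*np.array(p)/1000))-o+.5)*S;cv2.circle(im,tuple(int(v) for v in q),4,(0,0,255),-1)
cv2.imwrite('pics/s8z.png',im)
E
```

```text
(no output)
```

View pics/s8z.png

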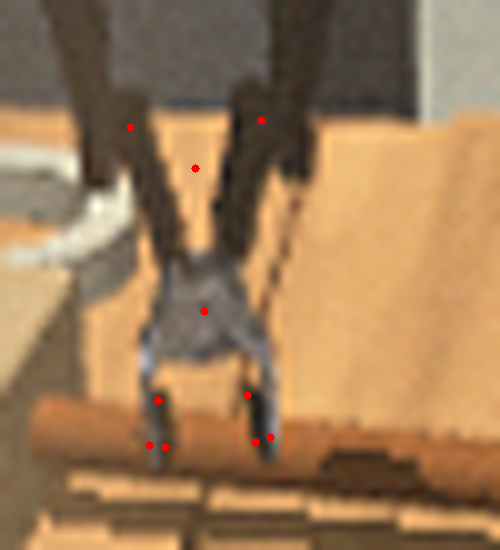

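```bash
python3 - <<'E'
from h import *
s=bot.read_state();print(s['time_s'],s['position'],s['opening']*87,s['force']);print(bot.hand_in())
E
```

```text
15.1 [ 0.5483 -0.216   0.1629] 39.61665559515658 [-0.5091  0.2673 -0.1586]
the job is handed in; nothing more can be done
None
```

I handed the job in at 15.1 s. The vise is shut on the board, and the larger clip is held open over the middle of the board's top edge.

**Vise:** I pushed the green vise's sliding jaw until it stopped on the board at about 20 N along the closing direction, with no further travel. The wrist picture after I drew back showed the jaw face and the board's near face at the same place. From the pictures alone I got about 36.5 mm of travel rather than 40 mm. I put this down to a jaw already a few mm shut or to errors in locating the vise, because the tip had stopped dead against it.

**Clip:** I squeezed the clip to about 39.5 mm over the handle ends, roughly 0.46 rad, which gives about a 21 mm jaw gap. I lifted it off the rail and lowered it over the middle of the board.

**Last checks:**
- The board sits centred between the jaws in the wrist view, with about 7 mm clear on each side.
- The clip is about 1.6 mm from the middle of the edge.
- By estimate, the pad tops are about 9 mm below the edge, and the clip's body is about 7 mm above it.
- The force reading is near zero, so I take it that nothing is touching.

**Disagreements:** The side camera showed the clip's jaw tips about 2 pixels (5–6 mm) lower than predicted. The fingertips were off by a similar amount, so I took it as a camera offset. After lowering, the tips looked slightly lower still, but shadows blurred that reading.

The rail, the small clip and the other things near the work looked undisturbed. I did not check every item on the bench again at the end.

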